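Hang the lot tags over their sleeves

TASK

Tag the two sleeves standing under the tag rail: slide the hanger already on the bar along it, without taking it off, until it hangs at the mark above the short sleeve, then take the other hanger out of its wooden stand, hook it over the bar in the open gap between the guards and slide it to the mark above the tall sleeve. Leave both hanging freely and straight, centred on their marks, and do not disturb the sleeves or the other things on the bench.

Things in the scene. Friction and masses are not known exactly. Their poses are not given: they have to be found in the camera images.
- rail: Fixed tag rail. Grey base plate 100 x 480 x 8 mm (x, y, z), a grey post 30 x 24 at each end (y = +-226), and between them a level square steel bar 16 x 16 along y, its top 320 mm above the table. Guard strips lie over the bar's end sections (see gap_mid). Origin: middle of the base plate's underside, on the table; y along the bar to the robot's left, x away from the robot, z up.
- mark_left (a point): Mark at the rail's +y side: point on the bar's top, middle of its width, 130 mm from the bar's middle; shown by a thin black band round the bar and a small dark fin on the guard above it. Axes as the rail.
- mark_right (a point): The same at the rail's -y side, 130 mm from the bar's middle.
- gap_mid (a point): Point on the bar's top at its middle. The bar is open above for 75 mm either side; beyond that, to the posts, an aluminium guard strip 44 wide and 4 thick has its underside 18 mm above the bar's top: hooks slide under it but cannot be put on or lifted off there.
- old_hanger: Tag hanger on the bar in the open gap at the start, 221 mm high, 150 g: square hook of aluminium strip (14 wide in y, 5 thick) above a grey tag block. Origin: middle of the underside of the hook's roof, where it sits on the bar. z up, y along the bar, x away from the robot. Roof x -17..17, z 0..6; tip x 12..17 down to z -24; upper shank x -17..-12 down to z -74 (channel 24 wide).
- old_grip (a point): Centre of old_hanger's tag block, 165 mm under its origin, axes as the hanger: block x -12..12, y -15..15 (30 wide, to grip across y), z -25..25. A jog x -12..12, 91 to 97 above this point, joins the upper shank to the lower shank (x 12..17) that runs down the block's back. Under the block a tongue 14 x 20 (x, y), 25 long.
- new_hanger: Second tag hanger, of the same shape, size and axes as old_hanger; at the start it stands upright in the wooden stand, tongue in the slot, block on the stand's top. The hook's mouth opens to its +x side: the bar passes in between the tip (bottom at z -24) and the jog (top at z -68), then up into the channel.
- new_grip (a point): Centre of new_hanger's tag block, 165 mm under its origin; as old_grip.
- stand: Wooden block 60 x 70 x 40 mm (x, y, z), fixed on the table, with a slot 18 x 24 mm, 32 deep, in the middle of its top. Origin: middle of its underside; axes as the hanger in it.
- tall_sleeve: Plain steel sleeve (tube), outer diameter 60, height 70 mm, standing loose on the rail's base plate under one of the marks. Origin: middle of its underside.
- short_sleeve: Plain steel sleeve, outer diameter 60, height 45 mm, standing loose on the base plate under the other mark. Origin: middle of its underside.
- plug: Bystander: brass plug, diameter 36, height 35 mm, on the base plate under the open gap. Origin: middle of its underside.
- oiler: Bystander: white plastic oil bottle, diameter 44, height 110 mm, upright in front of the rail. Origin: middle of its underside.
- swarf_box: Bystander: open black box 70 x 80 x 45 mm, fixed, left of the rail. Origin: middle of its underside.
- spare_sleeve: Bystander: steel sleeve, diameter 60, height 60 mm, in front of the rail. Origin: middle of its underside.
- weight: Bystander: copper cylinder, diameter 56, height 60 mm, in front of the rail. Origin: middle of its underside.
- block: Bystander: dark steel block, 25 mm cube, on the base plate under the open gap. Origin: middle of its underside.
Things that resemble listed ones, but are neither listed nor needed, are in the scene too. What is shaped like the new_hanger but green is not meant.

How it is judged (in metres and radians):
On the way, in this order (a step that is already met when the one before it is completed fails the run):
1. the hanger from the rail hangs at the mark above the short sleeve ((((distance between old_hanger and mark_left below 0.014 m and angle between old_hanger's own z axis and vertical below 0.15 rad) and horizontal distance between short_sleeve and mark_left below 0.03 m) or ((distance between old_hanger and mark_right below 0.014 m and angle between old_hanger's own z axis and vertical below 0.15 rad) and horizontal distance between short_sleeve and mark_right below 0.03 m))), for 0.2 s.
2. the hanger from the stand sits over the bar in the open gap (z of new_hanger in the frame of rail between 0.312 and 0.332 m and horizontal distance between new_hanger and gap_mid below 0.085 m and x of new_hanger in the frame of rail between -0.012 and 0.012 m), for 0.05 s.
At the end, for the whole second after the job is handed in: The hanger from the stand hangs with its origin within 14 mm of the mark above the tall sleeve, the one that was on the rail within 14 mm of the mark above the short sleeve, both within 0.15 rad of upright and at rest, each sleeve still within 30 mm of its mark ((((distance between new_hanger and mark_left below 0.014 m and angle between new_hanger's own z axis and vertical below 0.15 rad) and (distance between old_hanger and mark_right below 0.014 m and angle between old_hanger's own z axis and vertical below 0.15 rad) and horizontal distance between tall_sleeve and mark_left below 0.03 m and horizontal distance between short_sleeve and mark_right below 0.03 m) or ((distance between new_hanger and mark_right below 0.014 m and angle between new_hanger's own z axis and vertical below 0.15 rad) and (distance between old_hanger and mark_left below 0.014 m and angle between old_hanger's own z axis and vertical below 0.15 rad) and horizontal distance between tall_sleeve and mark_right below 0.03 m and horizontal distance between short_sleeve and mark_left below 0.03 m)) and linear speed of each of new_hanger, old_hanger below 0.02 m/s); the robot touches nothing.
It fails at once if the hanger on the rail is taken or knocked off the bar (height (world z) of old_hanger above 0.346 m or height (world z) of old_hanger below 0.295 m).
It fails at once if a sleeve under the rail is shifted more than 20 mm or tipped (distance of any of tall_sleeve, short_sleeve from where it was at the start of the episode above 0.02 m or angle between any of tall_sleeve, short_sleeve's own z axis and vertical above 0.4 rad).
It fails at once if a bystander is shifted more than 30 mm (distance of any of plug, oiler, spare_sleeve, weight, block from where it was at the start of the episode above 0.03 m).
It also fails if it takes over 66 s, if anything falls off the work surface, if the arm or the gripper's body presses on something with over 40 N, if the wrist force passes 120 N, or if a joint passes its speed limit or range.

ROBOT

A 6-joint arm with a two-finger parallel gripper is mounted at the origin on the work surface. World frame = base frame: x ahead of the robot, y to its left, z up, the work surface at z = 0. Lengths are in m, angles in degrees, forces in N, time in s.
With the tool pointing down it reaches from about 0.25 to 0.725 m from the base axis. Payload 9.7 kg.
Tool frame: the origin (TCP) lies between the finger pads; the fingertips stand bot.tcp_to_tips ahead of it and the grasp point (between the pads) lies 2 mm behind it (bot.tcp_to_tips is the distance from the TCP to the fingertips, in m); z points along the fingers, y is the line along which they close (so a half turn about z gives the same grasp; the last joint's range is limited). The gripper opens to 85 mm and grips with 20 to 120 N. Pads are 22 mm wide; open, the fingers measure 114 mm over their backs; the gripper's body (76 mm by 85 mm) begins 54 mm behind the grasp point. The pads swing forward as they close: fully open they stand 13 mm farther back than shut.
Start: joints at [68.182, 4.979, 10.078, 95.1, 0, 90], TCP at [0.204, 0.511, 0.248] pointing down, gripper open.
Joint ranges: [-179.16, 179.16], [-48.56, 103.87], [-65.8, 70.77], [-126.05, 130.52], [-82.76, 87.17], [-180, 180]. Speed limits (degrees/s): [127.2, 127.2, 147.25, 180, 180, 180].

INTERFACE

Orientations are given as [roll, pitch, yaw] about the fixed x, y, z axes, in that order (R = Rz(yaw) Ry(pitch) Rx(roll)).
In Python, from workcell import sensors, camera, camera_params, bot gives the robot as it stands.
- The arm moves only by the tool apply_moves, never from a script. Its argument "motion" is a list of rows, each an object with "jaw": the opening, from -1 (shut) to 1 (fully open); "xyz": the shift along the tool's x, y, z in mm, a list of three; "twist": the turn about the tool's z in rad. A call has 1 to 5 rows; each row is the pose to reach, as a shift and turn from the pose commanded when the call began, along the tool's axes at that moment; what a row does not reach only later rows make up. A row lasts 1/8 s, in which the tool goes at most 62.5 mm and 10.7 degrees, less where a joint would pass 70% of its speed; a pose out of reach is approached as far as the arm can. A call with a gripper value outside its range is refused whole. The fingers move at their own pace and stop on an object; "grip_force" is the grip in N (left out, the last holds). Time passes only in rows, so rows that repeat a pose let the fingers close. It gives the time, the measured TCP pose, the force, the opening and the grip force at its end, in the units of the state.
- sensors.get_obs(): the state, without advancing time (a new reading comes with each control period).
- camera(name): name is "scene" or "side" or "wrist"; returns (picture, depth): 400x640x3 uint8, red, green, blue; 400x640 float32, m along the optical axis (not along the pixel's ray), 0 where there is no reading.
- camera_params(name): a dict with "mtx" (3x3 intrinsics, pixels), "rvec" (rotation vector, rad) and "tvec" (3), from world to camera coordinates, as OpenCV has them. Camera axes: x right, y down, z forward; pixel columns grow to the right and rows downward; lengths in m; the calibration is good to about 2 mm. A picture is of the moment at which its call begins: read the wrist's pose just before it. camera_params takes no time and is no camera call; for the wrist camera it gives the pose at the moment of the call.
- bot.job_done(): hands the job in; it is judged then, once.
The state is a dict: "time": time; "q": joint angles; "qd": joint speeds; "joint_efforts": joint torques, N m; "ee_pos": TCP position; "tcp_rot": TCP orientation; "wrist_force": force on the tool from outside, world axes, zero at the start; "torque": the same for the moment, N m; "opening": finger opening in m; "grasp_force": force on a finger pad.
Only numpy, scipy, OpenCV 4.12 (cv2) and the standard library are available. Lean on these libraries where they do the work, as an engineer would, in place of code of your own. Each camera call takes 0.05 s, during which the arm holds its last target. There are 200 camera calls.

## Working session

There is one attempt and no reset: what is moved stays moved. The work goes in short steps, Python scripts to look and compute and a tool call to move; the robot and the scene stay as the last step left them, time stands still between calls to the robot, and variables do not carry over. Pictures are saved under pics/ and viewed, at most 10 in all, crops included, and the job is handed in when it is done.

Besides the shell and the picture viewer there is one more tool, called after ">>>" by a JSON object that holds its "op" and its "data". apply_moves: Moves the arm, as the interface text tells. Its arguments: {"type":"object","properties":{"motion":{"type":"array","items":{"type":"object","properties":{"jaw":{"type":"number"},"xyz":{"type":"array","items":{"type":"number"}},"twist":{"type":"number"}}}},"grip_force":{"type":"number"}},"required":["motion"]}

```bash
mkdir -p pics; cat > h.py <<'E'
import numpy as np,cv2
from workcell import sensors,camera,camera_params,bot
def shot(n,f):
    p=camera_params(n); im,d=camera(n)
    cv2.imwrite(f'pics/{f}.png',im[:,:,::-1]); np.savez(f'pics/{f}.npz',im=im,d=d,**{k:np.array(p[k],float) for k in('mtx','rvec','tvec')})
def load(f): return np.load(f'pics/{f}.npz')
def cloud(L):
    d=L['d'];K=L['mtx'];R=cv2.Rodrigues(L['rvec'])[0];v,u=np.mgrid[:400,:640]
    P=np.stack([(u-K[0,2])/K[0,0]*d,(v-K[1,2])/K[1,1]*d,d],-1)
    W=(P-L['tvec'].ravel())@R; W[d==0]=np.nan; return W
E
python3 - <<'E'
from h import *
print(sensors.get_obs(),bot.tcp_to_tips)
shot('scene','s0');shot('side','d0')
E
```

```text
{'time': 0.0, 'q': array([ 6.81827673e+01,  5.01171974e+00,  1.00343893e+01,  9.50989420e+01,
       -4.30327957e-04,  9.00008090e+01]), 'qd': array([ 0.01862698, -0.01369128, -0.05297832, -0.02350078,  0.0024296 ,
       -0.01789397]), 'joint_efforts': array([-9.34901109e-04, -5.20388210e+01,  4.64804220e+01,  1.62049709e-02,
       -6.72102647e-05, -1.05508511e-05]), 'ee_pos': array([0.20433276, 0.51041766, 0.24757652]), 'tcp_rot': array([-1.79923728e+02,  4.31404535e-04,  1.58181959e+02]), 'wrist_force': array([ 0.68891909, -0.03290179,  0.35751973]), 'torque': array([-0.02453566, -0.02771139, -0.03693264]), 'grasp_force': 0.0, 'opening': 0.08530212416099257} 0.017
```

View pics/s0.png

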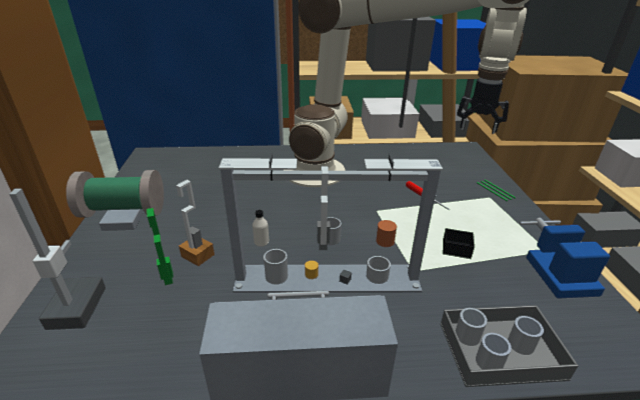

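View pics/d0.png

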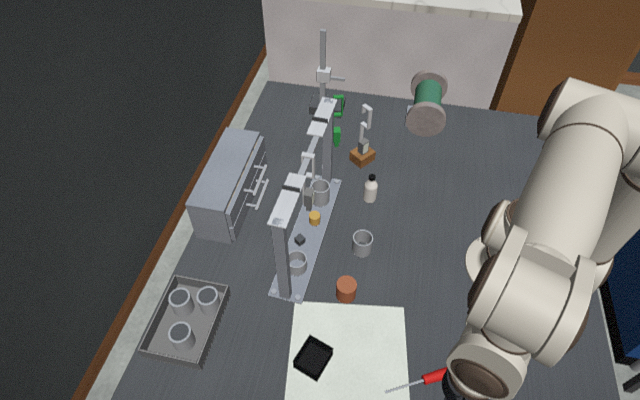

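Scene camera looks back at the robot. Robot's right is image left. Tall sleeve (275,265) is on the −y side, short sleeve (378,268) on the +y side, and the old hanger (323,210) is in the gap. Candidates for the new hanger:
- Grey one in the wooden stand, at (190,220)
- Green one, at (158,245): excluded
- Clamp post, at (50,260): not a hanger

I choose the grey one in the wood and check it in a crop.

```bash
python3 - <<'E'
from h import *
S=load('s0');D=load('d0')
a=cv2.resize(S['im'][170:270,140:220],None,fx=5,fy=5,interpolation=3)
b=cv2.resize(D['im'][95:170,335:395],None,fx=6.667,fy=6.667,interpolation=3)[:500]
cv2.imwrite('pics/c1.png',np.hstack([a,b])[:,:,::-1])
W=cloud(S);V=cloud(D)
for n,C,pts in(('s',W,dict(plug=(312,265),blk=(345,275),tallrim=(275,256),short=(378,262),oiler=(260,230),weight=(387,227),spare=(334,222),stand=(197,250),nblock=(195,236),nroof=(184,186),oroof=(324,170),oblock=(323,238),baseL=(250,285),baseR=(410,285))),('d',V,dict(stand=(363,157),nblock=(363,147),nroof=(367,105),oroof=(308,156),oblock=(308,200)))):
  for k,(u,v) in pts.items(): print(n,k,np.nanmedian(C[v-1:v+2,u-1:u+2].reshape(-1,3),0).round(3))
# guard/bar tops
for n,C in(('s',W),('d',V)):
  for lo,hi in((.312,.324),(.335,.346),(.004,.012)):
    m=(C[...,2]>lo)&(C[...,2]<hi)&(C[...,0]>.3)&(C[...,0]<.75)&(abs(C[...,1])<.4)
    P=C[m]; 
    if len(P)>20:
      c,e=cv2.minAreaRect(P[:,:2].astype(np.float32)*1000)[:2]; print(n,lo,len(P),np.percentile(P,[1,50,99],axis=0).round(3).tolist(),cv2.minAreaRect(P[:,:2].astype(np.float32)*1000))
E
```

```text
s plug [ 0.588 -0.04   0.042]
s blk [0.619 0.042 0.033]
s tallrim [ 0.562 -0.136  0.053]
s short [0.574 0.137 0.033]
s oiler [ 0.452 -0.18   0.059]
s weight [0.455 0.183 0.059]
s spare [0.403 0.036 0.043]
s stand [ 0.506 -0.348  0.039]
s nblock [ 0.496 -0.349  0.079]
s nroof [ 0.488 -0.355  0.23 ]
s oroof [ 0.597 -0.015  0.325]
s oblock [ 0.611 -0.015  0.148]
s baseL [ 0.614 -0.201  0.007]
s baseR [0.639 0.21  0.007]
d stand [ 0.475 -0.33   0.038]
d nblock [ 0.479 -0.34   0.075]
d nroof [ 0.502 -0.669  0.002]
d oroof [ 0.593 -0.009  0.324]
d oblock [0.593 0.002 0.162]
s 0.312 1328 [[0.578, -0.233, 0.312], [0.599, -0.003, 0.318], [0.624, 0.23, 0.323]] ((599.7546997070312, -0.7748870849609375), (474.8717956542969, 30.724246978759766), 87.07413482666016)
s 0.335 1614 [[0.564, -0.235, 0.337], [0.6, -0.079, 0.341], [0.629, 0.233, 0.343]] ((595.7817993164062, -0.29815673828125), (476.83441162109375, 49.425209045410156), 86.91355895996094)
s 0.004 3794 [[0.451, -0.344, 0.004], [0.609, 0.005, 0.007], [0.655, 0.381, 0.012]] ((491.6787109375, 1.4735107421875), (346.835693359375, 797.6829223632812), 1.0322356224060059)
d 0.312 321 [[0.579, -0.094, 0.313], [0.595, -0.004, 0.319], [0.621, 0.24, 0.324]] ((599.669677734375, 72.35950469970703), (336.6172790527344, 33.260101318359375), 86.42546844482422)
d 0.335 1569 [[0.565, -0.233, 0.337], [0.598, 0.111, 0.341], [0.628, 0.238, 0.345]] ((595.8665771484375, 0.5223388671875), (480.7480163574219, 45.39912796020508), 86.8869400024414)
d 0.004 2942 [[0.318, -0.352, 0.004], [0.57, 0.054, 0.007], [0.733, 0.393, 0.012]] ((524.5258178710938, -0.046600341796875), (797.92724609375, 445.15179443359375), 89.46472930908203)
```

View pics/c1.png

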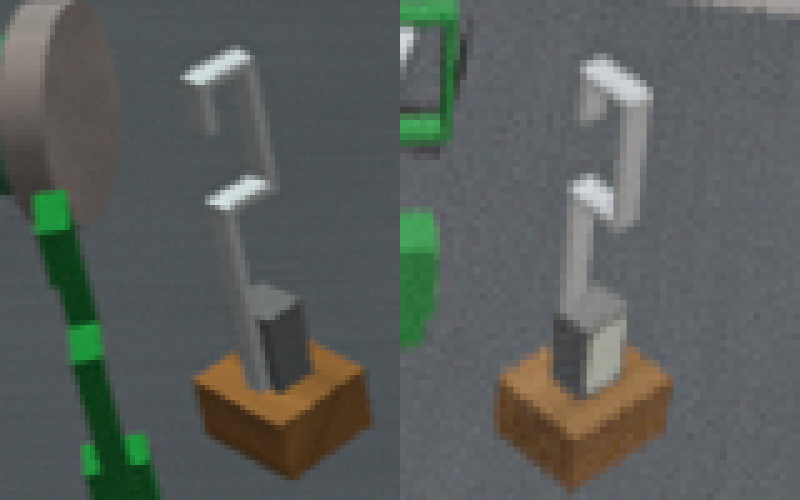

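The crop confirms it: grey hanger in the orange-brown stand, yawed, with its mouth facing image left in the scene view (away from the robot and to −y). Next I measure the rail and hanger poses and the gripper's shape.

```bash
cat >> h.py <<'E'
def onplane(L,uv,z):
    R=cv2.Rodrigues(L['rvec'])[0];c=-R.T@L['tvec'].ravel()
    uv=np.asarray(uv,float); r=np.c_[uv,np.ones(len(uv))]@np.linalg.inv(L['mtx']).T@R
    return c+r*((z-c[2])/r[:,2])[:,None]
E
python3 - <<'E'
from h import *
np.set_printoptions(suppress=True,precision=4)
S=load('s0');D=load('d0')
s=lambda q:np.array(q)/5+[140,170]-.4
d=lambda q:np.array(q)/6.667+[335,95]-.4
def rep(n,P,ax):
    v=ax(P); print(n,P.mean(0),'yaw',np.degrees(np.arctan2(v[1],v[0])),'len',np.hypot(*v[:2]))
f=lambda P:(P[0]+P[1]-P[2]-P[3])/2
rep('roof s',onplane(S,s([(182,74),(203,83),(253,62),(235,48)]),.236),f)
rep('roof d',onplane(D,d([(182,70),(203,57),(252,95),(238,105)]),.236),f)
rep('jog s',onplane(S,s([(205,198),(222,210),(272,188),(255,176)]),.162),f)
for n,L,q in(('stand s',S,s([(193,380),(270,425),(370,372),(300,338)])),('stand d',D,d([(98,380),(175,425),(272,380),(200,345)]))):
    P=onplane(L,q,.04);print(n,P.mean(0),np.diff(P,axis=0)[:,:2].tolist())
W=cloud(S);V=cloud(D)
for n,C in(('s',W),('d',V)):
  m=(C[...,2]>.336)&(C[...,2]<.346)&(C[...,0]>.54)&(C[...,0]<.65)&(abs(C[...,1])<.25)
  P=C[m];print(n,'guard line',np.polyfit(P[:,1],P[:,0],1),P[:,1].min(),P[:,1].max(),[P[(P[:,1]>0)][:,1].min(),P[P[:,1]<0][:,1].max()])
  m=(C[...,2]>.317)&(C[...,2]<.323)&(C[...,0]>.57)&(C[...,0]<.63)&(abs(C[...,1])<.07);P=C[m];print('bar',np.polyfit(P[:,1],P[:,0],1),len(P))
  m=(C[...,2]>.05)&(C[...,2]<.26)&(C[...,0]>.4)&(C[...,0]<.6)&(C[...,1]<-.28)&(C[...,1]>-.42);
  for z in np.arange(.05,.25,.02):
    Q=C[m&(abs(C[...,2]-z)<.01)];print('hang',round(z,2),len(Q),np.median(Q,0) if len(Q) else '')
# gripper cloud relative to TCP
o=sensors.get_obs();a=np.radians(o['tcp_rot'][2]);p=o['ee_pos']
from scipy.spatial.transform import Rotation as Ro
Rt=Ro.from_euler('xyz',o['tcp_rot'],degrees=True)
for n,C in(('s',W),('d',V)):
  Q=Rt.inv().apply(C.reshape(-1,3)-p);Q=Q[(abs(Q)<.13).all(1)]
  for z in np.arange(-.12,.04,.01):
    q=Q[abs(Q[:,2]-z)<.005]
    if len(q)>2: print(n,round(z,3),len(q),'x',q[:,0].min().round(3),q[:,0].max().round(3),'y',q[:,1].min().round(3),q[:,1].max().round(3))
a=S['im'][0:180,420:560];cv2.imwrite('pics/c2.png',cv2.resize(a,None,fx=4,fy=4,interpolation=3)[:600,:,::-1])
E
```

```text
roof s [ 0.4828 -0.3559  0.236 ] yaw -42.58168717495979 len 0.030290972712263574
roof d [ 0.48   -0.3555  0.236 ] yaw -37.907854707032364 len 0.036095219328121673
jog s [ 0.4851 -0.3578  0.162 ] yaw -47.94860417254167 len 0.028949926143464255
stand s [ 0.4863 -0.3535  0.04  ] [[0.040719922445049295, 0.049116619950752616], [-0.042419019086893606, 0.04638754803289763], [-0.032977157891463826, -0.043807865533645296]]
stand d [ 0.4802 -0.3526  0.04  ] [[-0.04472428757459712, 0.024701016264214726], [-0.04491399687549147, -0.04430303154502746], [0.04099249027627472, -0.018534329855802723]]
s guard line [0.0485 0.5994] -0.23939979755458513 0.23775925632753792 [np.float64(0.07381007886953839), np.float64(-0.07562721227787765)]
bar [0.043  0.5986] 244
hang 0.05 64 [ 0.4968 -0.3591  0.0552]
hang 0.07 145 [ 0.4986 -0.364   0.0717]
hang 0.09 102 [ 0.4915 -0.3558  0.0888]
hang 0.11 42 [ 0.4971 -0.3665  0.1091]
hang 0.13 42 [ 0.4982 -0.3659  0.13  ]
hang 0.15 126 [ 0.5724 -0.4059  0.149 ]
hang 0.17 86 [ 0.4787 -0.3541  0.164 ]
hang 0.19 50 [ 0.4749 -0.35    0.1913]
hang 0.21 94 [ 0.4952 -0.3635  0
[... 556 characters left out ...]
159]
hang 0.23 69 [ 0.4831 -0.3545  0.2325]
s -0.12 86 x -0.04 -0.003 y -0.036 0.037
s -0.11 51 x -0.039 -0.006 y -0.036 0.037
s -0.1 110 x -0.017 0.012 y -0.065 0.066
s -0.09 168 x -0.021 0.005 y -0.068 0.068
s -0.08 131 x -0.023 0.012 y -0.069 0.071
s -0.07 104 x -0.023 0.01 y -0.071 0.072
s -0.06 126 x -0.022 0.018 y -0.072 0.073
s -0.05 89 x -0.02 0.015 y -0.073 0.074
s -0.04 51 x -0.019 0.008 y -0.072 0.074
s -0.03 35 x -0.013 0.004 y -0.055 0.059
s -0.02 32 x -0.012 -0.002 y -0.055 0.057
s -0.01 29 x -0.013 0.012 y -0.055 0.056
s -0.0 20 x -0.014 0.008 y -0.051 0.057
d -0.12 39 x -0.037 -0.014 y -0.002 0.035
d -0.11 4 x -0.03 -0.023 y 0.021 0.031
d -0.08 4 x -0.019 -0.016 y 0.023 0.024
```

View pics/c2.png

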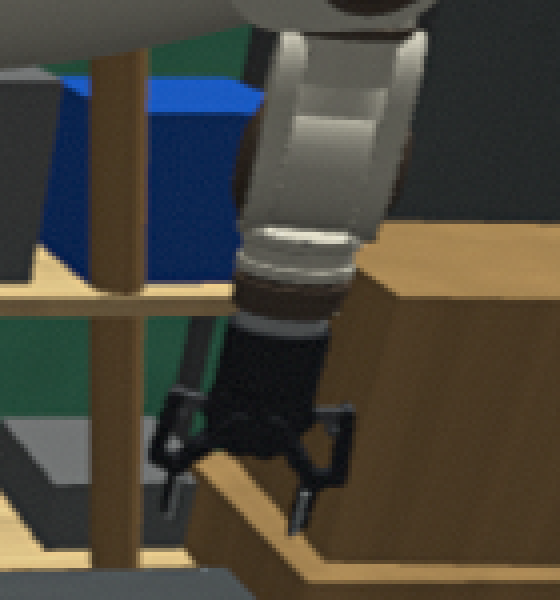

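Fully open, the knuckles bulge to ±73 mm between 35 and 103 mm above the TCP, while the body is only about ±40 mm wide. So an opened knuckle can reach under the guard from the front and push the shank along the bar. The tool always points down, so this is the way to slide both hangers. Rail: centre about (0.597, 0), yaw about −2.95°.

```bash
cat >> h.py <<'E'
RC=np.array([.597,-.0005]);RY=-2.95
def rail2w(x,y,yaw=RY):
    c,s=np.cos(np.radians(yaw)),np.sin(np.radians(yaw)); return RC+[c*x-s*y,s*x+c*y]
def w2rail(p):
    c,s=np.cos(np.radians(RY)),np.sin(np.radians(RY));d=np.asarray(p)[...,:2]-RC; return np.stack([c*d[...,0]+s*d[...,1],-s*d[...,0]+c*d[...,1]],-1)
def go(xy,z,yaw):
    o=sensors.get_obs();p=o['ee_pos'];a=np.radians(o['tcp_rot'][2])
    d=np.array([*xy,z])-p; t=-((yaw-o['tcp_rot'][2]+180)%360-180)
    print('t',round(o['time'],2),'at',p.round(4),o['tcp_rot'].round(1),'rail',w2rail(p).round(4),'| shift mm',np.round(1000*np.array([np.cos(a)*d[0]+np.sin(a)*d[1],np.sin(a)*d[0]-np.cos(a)*d[1],-d[2]]),1),'twist',round(np.radians(t),3))
E
python3 - <<'E'
from h import *
go(rail2w(-.14,-.06),.19,87.05)
L=load('s0');W=cloud(L)
from scipy.spatial.transform import Rotation as Ro
o=sensors.get_obs();Q=Ro.from_euler('xyz',o['tcp_rot'],degrees=True).inv().apply(W.reshape(-1,3)-o['ee_pos'])
Q=Q[(abs(Q)<.13).all(1)]
for s in(1,-1):
  for z in(-.04,-.055,-.07,-.085,-.1):
    q=Q[(abs(Q[:,2]-z)<.008)&(s*Q[:,1]>.058)]
    if len(q):print(s,z,len(q),np.percentile(q,[0,10,90,100],axis=0)[:,:2].round(3).tolist())
E
```

```text
t 0.1 at [0.2043 0.5104 0.2477] [-179.9   -0.   158.2] rail [-0.4184  0.49  ] | shift mm [-441.4 -430.4   57.7] twist 1.241
1 -0.04 19 [[-0.015, 0.059], [-0.015, 0.059], [-0.003, 0.073], [0.003, 0.074]]
1 -0.055 27 [[-0.017, 0.059], [-0.015, 0.061], [0.004, 0.073], [0.01, 0.074]]
1 -0.07 24 [[-0.016, 0.059], [-0.014, 0.06], [-0.009, 0.071], [0.012, 0.072]]
1 -0.085 21 [[-0.016, 0.059], [-0.015, 0.059], [-0.009, 0.068], [-0.009, 0.07]]
1 -0.1 15 [[-0.015, 0.058], [-0.014, 0.06], [0.003, 0.066], [0.008, 0.066]]
-1 -0.04 14 [[-0.016, -0.073], [-0.014, -0.072], [-0.004, -0.059], [-0.003, -0.058]]
-1 -0.055 23 [[-0.017, -0.073], [-0.015, -0.072], [-0.007, -0.062], [0.01, -0.06]]
-1 -0.07 25 [[-0.018, -0.071], [-0.016, -0.07], [-0.002, -0.06], [0.006, -0.059]]
-1 -0.085 22 [[-0.016, -0.068], [-0.015, -0.068], [-0.004, -0.059], [0.012, -0.058]]
-1 -0.1 15 [[-0.017, -0.067], [-0.014, -0.066], [0.011, -0.059], [0.012, -0.058]]
```

>>> {"op": "apply_moves", "data": {"motion": [{"xyz":[-441,-430,58],"twist":1.24,"jaw":1},{"xyz":[-441,-430,58],"twist":1.24,"jaw":1},{"xyz":[-441,-430,58],"twist":1.24,"jaw":1},{"xyz":[-441,-430,58],"twist":1.24,"jaw":1},{"xyz":[-441,-430,58],"twist":1.24,"jaw":1}]}}

```text
time: 0.72
ee_pos: [0.3308, 0.2243, 0.2186]
tcp_rot: [180.0, 0.0, 104.1]
wrist_force: [0.7, -0.5, -0.6]
opening: 0.0857
grasp_force: 0.0
```

```bash
python3 -c "
from h import *
go(rail2w(-.14,-.06),.19,87.05)"
```

```text
t 0.72 at [0.3308 0.2243 0.2186] [180.    0.  104.1] rail [-0.2775  0.2108] | shift mm [-299.3   51.8   28.6] twist 0.298
```

>>> {"op": "apply_moves", "data": {"motion": [{"xyz":[-299,52,28],"twist":0.298,"jaw":1},{"xyz":[-299,52,28],"twist":0.298,"jaw":1},{"xyz":[-299,52,28],"twist":0.298,"jaw":1},{"xyz":[-299,52,28],"twist":0.298,"jaw":1},{"xyz":[-299,52,28],"twist":0.298,"jaw":1}]}}

```text
time: 1.35
ee_pos: [0.4558, -0.0527, 0.1906]
tcp_rot: [-180.0, -0.0, 87.3]
wrist_force: [0.2, 1.1, -0.4]
opening: 0.0857
grasp_force: 0.0
```

```bash
python3 -c "
from h import *
go(rail2w(-.072,-.06),.19,87.05)
shot('scene','s1');shot('side','d1')
for f in('s1','d1'):
  C=cloud(load(f));R=w2rail(C)
  for lo,hi in((.255,.30),(.13,.18),(.322,.332)):
    m=(C[...,2]>lo)&(C[...,2]<hi)&(abs(R[...,0])<.02)&(abs(R[...,1])<.05)
    print(f,lo,m.sum(),np.percentile(R[m],[5,50,95],axis=0).round(4).tolist() if m.any() else '')
"
```

```text
t 1.35 at [ 0.4558 -0.0527  0.1906] [-180.    -0.    87.3] rail [-0.1383 -0.0594] | shift mm [-1.  66.3  0.6] twist 0.005
s1 0.255 64 [[-0.0156, -0.0179], [-0.0129, -0.0128], [0.0166, -0.0063]]
s1 0.13 224 [[-0.0, -0.0262], [0.0123, -0.0122], [0.0173, 0.0002]]
s1 0.322 57 [[-0.0171, -0.0193], [0.0011, -0.0127], [0.0163, -0.0064]]
d1 0.255 36 [[-0.0188, -0.0131], [-0.0173, -0.0062], [-0.0141, -0.0037]]
d1 0.13 159 [[-0.014, -0.0254], [-0.0034, 0.0014], [0.011, 0.0049]]
d1 0.322 63 [[-0.0174, -0.0194], [-0.0003, -0.0102], [0.0138, -0.0016]]
```

>>> {"op": "apply_moves", "data": {"motion": [{"xyz":[-1,20,0],"twist":0.005,"jaw":1},{"xyz":[-1,40,0],"twist":0.005,"jaw":1},{"xyz":[-1,55,0],"twist":0.005,"jaw":1},{"xyz":[-1,66,0],"twist":0.005,"jaw":1},{"xyz":[9,66,0],"twist":0.005,"jaw":1}]}}

```text
time: 2.08
ee_pos: [0.5221, -0.0441, 0.1907]
tcp_rot: [-180.0, -0.0, 87.1]
wrist_force: [0.3, -0.5, -0.5]
opening: 0.0851
grasp_force: 0.0
```

>>> {"op": "apply_moves", "data": {"motion": [{"xyz":[8,0,0],"jaw":1},{"xyz":[14,0,0],"jaw":1},{"xyz":[20,0,0],"jaw":1},{"xyz":[26,0,0],"jaw":1},{"xyz":[32,0,0],"jaw":1}]}}

```text
validation failed for argument at $.mo...
```

```bash
cat >> h.py <<'E'
def hang(tag,y0,w=.03):
  shot('scene','s'+tag);shot('side','d'+tag)
  for f in('s'+tag,'d'+tag):
    C=cloud(load(f));R=w2rail(C)
    for lo,hi in((.255,.295),(.13,.175),(.322,.333)):
      m=(C[...,2]>lo)&(C[...,2]<hi)&(abs(R[...,0])<.02)&(abs(R[...,1]-y0)<w)
      print(f,lo,m.sum(),np.percentile(R[m],[5,50,95],axis=0).round(4).tolist() if m.any() else '')
E
python3 -c "
from h import *
go(rail2w(-.072,.095),.19,87.05)
hang('2',.01)"
```

```text
t 2.08 at [ 0.5221 -0.0441  0.1907] [-180.    -0.    87.1] rail [-0.0726 -0.0474] | shift mm [142.4   0.6   0.7] twist 0.0
s2 0.255 52 [[-0.0155, -0.0179], [-0.0132, -0.0111], [-0.012, -0.0063]]
s2 0.13 134 [[0.0091, -0.0191], [0.0146, -0.0095], [0.0173, 0.0004]]
s2 0.322 60 [[-0.0181, -0.0192], [0.0021, -0.0129], [0.0163, -0.0065]]
d2 0.255 31 [[-0.0192, -0.014], [-0.0173, -0.0064], [-0.0143, -0.0035]]
d2 0.13 111 [[-0.0143, -0.014], [-0.0041, 0.0018], [0.0127, 0.0051]]
d2 0.322 62 [[-0.0173, -0.0183], [-0.0026, -0.0111], [0.0146, -0.0038]]
```

>>> {"op": "apply_moves", "data": {"motion": [{"xyz":[8,0,0],"twist":0,"jaw":1},{"xyz":[14,0,0],"twist":0,"jaw":1},{"xyz":[20,0,0],"twist":0,"jaw":1},{"xyz":[26,0,0],"twist":0,"jaw":1},{"xyz":[32,0,0],"twist":0,"jaw":1}]}}

```text
time: 2.8
ee_pos: [0.5235, -0.0121, 0.191]
tcp_rot: [-180.0, 0.0, 87.1]
wrist_force: [0.5, -1.5, 0.0]
opening: 0.0856
grasp_force: 0.0
```

```bash
python3 -c "
from h import *
go(rail2w(-.072,.095),.19,87.05)
hang('3',.01)"
```

```text
t 2.8 at [ 0.5235 -0.0121  0.191 ] [-180.     0.    87.1] rail [-0.0729 -0.0153] | shift mm [110.3   0.9   1. ] twist 0.001
s3 0.255 175 [[-0.0133, -0.0181], [-0.007, -0.0043], [-0.0009, 0.0126]]
s3 0.13 149 [[0.0023, -0.0002], [0.0163, 0.0191], [0.0197, 0.0346]]
s3 0.322 65 [[-0.0151, -0.015], [0.0019, -0.0054], [0.0148, 0.005]]
d3 0.255 75 [[-0.0191, -0.0095], [-0.0141, 0.0088], [-0.0052, 0.0166]]
d3 0.13 129 [[-0.0105, 0.0143], [0.0008, 0.031], [0.0184, 0.0376]]
d3 0.322 69 [[-0.016, -0.0126], [-0.0018, -0.0021], [0.012, 0.008]]
```

>>> {"op": "apply_moves", "data": {"motion": [{"xyz":[8,0,0],"twist":0,"jaw":1},{"xyz":[16,0,0],"twist":0,"jaw":1},{"xyz":[24,0,0],"twist":0,"jaw":1},{"xyz":[32,0,0],"twist":0,"jaw":1},{"xyz":[40,0,0],"twist":0,"jaw":1}]}}

```text
time: 3.52
ee_pos: [0.5255, 0.0282, 0.191]
tcp_rot: [-180.0, -0.0, 87.1]
wrist_force: [-0.9, -0.4, 0.5]
opening: 0.0853
grasp_force: 0.0
```

>>> {"op": "apply_moves", "data": {"motion": [{"xyz":[8,0,0],"twist":0,"jaw":1},{"xyz":[16,0,0],"twist":0,"jaw":1},{"xyz":[24,0,0],"twist":0,"jaw":1},{"xyz":[30,0,0],"twist":0,"jaw":1},{"xyz":[30,0,0],"twist":0,"jaw":1}]}}

```text
time: 4.15
ee_pos: [0.527, 0.058, 0.1909]
tcp_rot: [-180.0, -0.0, 87.1]
wrist_force: [-0.6, -1.0, 0.5]
opening: 0.0851
grasp_force: 0.0
```

```bash
python3 -c "
from h import *
go(rail2w(-.072,.095),.19,87.05)
hang('4',.08,.05)
a=load('s4')['im'][150:290,210:450];b=load('d4')['im'][140:310,250:370]
cv2.imwrite('pics/c4.png',np.hstack([cv2.resize(a,(480,280),interpolation=3),cv2.resize(b,(198,280),interpolation=3)])[:,:,::-1])"
```

```text
t 4.15 at [0.527  0.058  0.1909] [-180.    -0.    87.1] rail [-0.0729  0.0548] | shift mm [40.2  1.   0.9] twist 0.002
s4 0.255 234 [[-0.0125, 0.0436], [-0.0055, 0.0594], [-0.0004, 0.0823]]
s4 0.13 127 [[0.0036, 0.0691], [0.0132, 0.0799], [0.0195, 0.1052]]
s4 0.322 65 [[-0.0166, 0.0542], [0.0014, 0.0647], [0.0157, 0.0745]]
d4 0.255 81 [[-0.019, 0.0496], [-0.0149, 0.0774], [-0.0073, 0.0863]]
d4 0.13 139 [[-0.0113, 0.0793], [-0.0004, 0.096], [0.0178, 0.1036]]
d4 0.322 12 [[-0.007, 0.0447], [0.0057, 0.0579], [0.0127, 0.0626]]
```

View pics/c4.png

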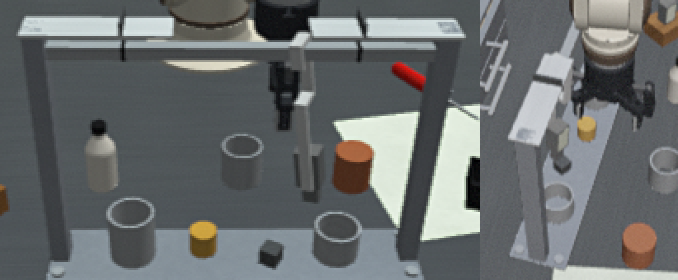

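The picture shows the hanger upright within about 0.13 rad and sliding ahead of the knuckle, with nothing else touched. I keep pushing towards the left mark.

>>> {"op": "apply_moves", "data": {"motion": [{"xyz":[8,0,0],"twist":0,"jaw":1},{"xyz":[16,0,0],"twist":0,"jaw":1},{"xyz":[24,0,0],"twist":0,"jaw":1},{"xyz":[32,0,0],"twist":0,"jaw":1},{"xyz":[38,0,0],"twist":0,"jaw":1}]}}

```text
time: 4.88
ee_pos: [0.529, 0.0961, 0.191]
tcp_rot: [180.0, -0.0, 87.1]
wrist_force: [0.5, -1.2, 1.1]
opening: 0.0857
grasp_force: 0.0
```

>>> {"op": "apply_moves", "data": {"motion": [{"xyz":[5,0,0],"twist":0,"jaw":1},{"xyz":[10,0,0],"twist":0,"jaw":1},{"xyz":[14,0,0],"twist":0,"jaw":1},{"xyz":[17,0,0],"twist":0,"jaw":1},{"xyz":[17,0,0],"twist":0,"jaw":1}]}}

```text
time: 5.5
ee_pos: [0.5298, 0.1126, 0.191]
tcp_rot: [-180.0, 0.0, 87.1]
wrist_force: [0.4, -1.6, -0.7]
opening: 0.0854
grasp_force: 0.0
```

>>> {"op": "apply_moves", "data": {"motion": [{"xyz":[-3,0,0],"twist":0,"jaw":1},{"xyz":[-6,0,0],"twist":0,"jaw":1},{"xyz":[-10,0,0],"twist":0,"jaw":1},{"xyz":[-20,0,0],"twist":0,"jaw":1},{"xyz":[-20,0,0],"twist":0,"jaw":1}]}}

```text
time: 6.12
ee_pos: [0.5288, 0.0917, 0.1911]
tcp_rot: [180.0, 0.0, 87.1]
wrist_force: [-1.1, 0.3, -0.4]
opening: 0.0854
grasp_force: 0.0
```

```bash
python3 -c "
from h import *
go(rail2w(-.072,.095),.19,87.05)
hang('5',.135,.05)"
```

```text
t 6.12 at [0.5288 0.0917 0.1911] [180.    0.   87.1] rail [-0.0729  0.0885] | shift mm [6.5 0.9 1.1] twist 0.0
s5 0.255 175 [[-0.0157, 0.0867], [-0.006, 0.0982], [-0.0009, 0.1295]]
s5 0.13 206 [[-0.0008, 0.1019], [0.01, 0.1149], [0.0138, 0.1326]]
s5 0.322 36 [[-0.001, 0.1087], [0.0075, 0.1164], [0.0158, 0.124]]
d5 0.255 88 [[-0.0193, 0.0891], [-0.0162, 0.1213], [-0.0115, 0.1325]]
d5 0.13 133 [[-0.0168, 0.1144], [-0.0071, 0.1317], [0.0126, 0.1389]]
d5 0.322 0
```

Now about 12 mm short of the mark (hanger at y ≈ 0.118). I nudge it on.

>>> {"op": "apply_moves", "data": {"motion": [{"xyz":[10,0,0],"twist":0,"jaw":1},{"xyz":[17,0,0],"twist":0,"jaw":1},{"xyz":[22,0,0],"twist":0,"jaw":1},{"xyz":[27,0,0],"twist":0,"jaw":1},{"xyz":[32,0,0],"twist":0,"jaw":1}]}}

```text
time: 6.85
ee_pos: [0.5304, 0.1248, 0.1909]
tcp_rot: [-180.0, 0.0, 87.1]
wrist_force: [0.7, -0.7, 0.3]
opening: 0.0849
grasp_force: 0.0
```

>>> {"op": "apply_moves", "data": {"motion": [{"xyz":[0,0,0],"twist":0,"jaw":1},{"xyz":[-3,0,0],"twist":0,"jaw":1},{"xyz":[-6,0,0],"twist":0,"jaw":1},{"xyz":[-12,0,0],"twist":0,"jaw":1},{"xyz":[-30,0,0],"twist":0,"jaw":1}]}}

```text
time: 7.48
ee_pos: [0.5289, 0.0939, 0.191]
tcp_rot: [180.0, -0.0, 87.2]
wrist_force: [0.2, 0.1, -0.2]
opening: 0.0853
grasp_force: 0.0
```

>>> {"op": "apply_moves", "data": {"motion": [{"xyz":[-15,-20,0],"twist":0,"jaw":1},{"xyz":[-15,-60,0],"twist":0,"jaw":1},{"xyz":[-15,-90,0],"twist":0,"jaw":1},{"xyz":[-15,-90,0],"twist":0,"jaw":1},{"xyz":[-15,-90,0],"twist":0,"jaw":1}]}}

```text
time: 8.1
ee_pos: [0.4388, 0.0835, 0.1912]
tcp_rot: [179.9, -0.0, 87.1]
wrist_force: [0.0, 0.4, 0.6]
opening: 0.0854
grasp_force: 0.0
```

```bash
python3 -c "
from h import *
hang('6',.135,.05)
a=load('s6')['im'][150:290,210:450];b=load('d6')['im'][140:310,250:370]
cv2.imwrite('pics/c6.png',np.hstack([cv2.resize(a[:,110:],(520,560),interpolation=3),cv2.resize(b[:,:80],(264,560),interpolation=3)])[:,:,::-1])"
```

```text
s6 0.255 64 [[-0.0173, 0.1301], [-0.0138, 0.1376], [-0.0105, 0.1429]]
s6 0.13 197 [[-0.0023, 0.1142], [0.0073, 0.1266], [0.0115, 0.144]]
s6 0.322 34 [[-0.0012, 0.1216], [0.0076, 0.1291], [0.0163, 0.1367]]
d6 0.255 49 [[-0.0192, 0.1334], [-0.0161, 0.1419], [-0.0112, 0.1449]]
d6 0.13 141 [[-0.0186, 0.1261], [-0.0093, 0.1441], [0.0115, 0.1498]]
d6 0.322 0
```

View pics/c6.png

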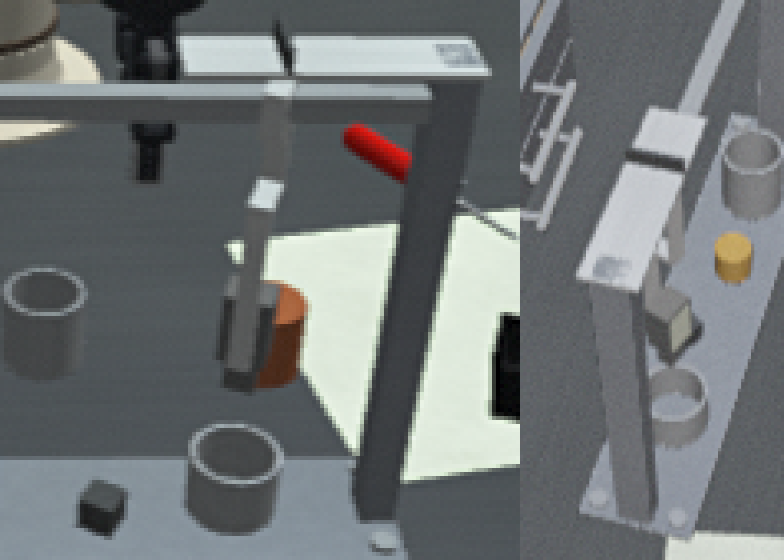

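The picture shows the old hanger over the band under the left fin (scene about (282,85) in the crop), upright at y ≈ 0.130, with sleeve and bystanders untouched. Next, the new hanger.

```bash
python3 -c "
from h import *
print(sensors.get_obs()['q'])
go((.40,-.15),.38,60)
go((.482,-.355),.38,-40);go((.482,-.355),.38,140)"
```

```text
[ 1.07980491e+01 -9.92371887e+00 -1.06662823e+01  8.92535774e+01
 -5.67932956e-03  1.03720442e+02]
t 8.2 at [0.4389 0.0837 0.1909] [180.    0.   87.1] rail [-0.1622  0.0759] | shift mm [-235.4  -27.  -189.1] twist 0.473
t 8.2 at [0.4389 0.0837 0.1909] [180.    0.   87.1] rail [-0.1622  0.0759] | shift mm [-435.9   65.4 -189.1] twist 2.218
t 8.2 at [0.4389 0.0837 0.1909] [180.    0.   87.1] rail [-0.1622  0.0759] | shift mm [-435.9   65.4 -189.1] twist -0.924
```

>>> {"op": "apply_moves", "data": {"motion": [{"xyz":[-40,-40,-60],"twist":-0.15,"jaw":1},{"xyz":[-90,-50,-110],"twist":-0.3,"jaw":1},{"xyz":[-145,-45,-140],"twist":-0.45,"jaw":1},{"xyz":[-200,-40,-165],"twist":-0.6,"jaw":1},{"xyz":[-255,-30,-189],"twist":-0.75,"jaw":1}]}}

```text
time: 8.82
ee_pos: [0.3934, -0.1434, 0.3685]
tcp_rot: [180.0, 0.1, 129.9]
wrist_force: [0.9, 0.9, -0.2]
opening: 0.0857
grasp_force: 0.0
```

```bash
python3 -c "
from h import *
go((.482,-.355),.38,140)"
```

```text
t 8.82 at [ 0.3934 -0.1434  0.3685] [1.800e+02 1.000e-01 1.299e+02] rail [-0.196  -0.1532] | shift mm [-219.1  -67.8  -11.5] twist -0.176
```

>>> {"op": "apply_moves", "data": {"motion": [{"xyz":[-55,-17,-4],"twist":-0.1,"jaw":1},{"xyz":[-110,-34,-11],"twist":-0.176,"jaw":1},{"xyz":[-165,-51,-11],"twist":-0.176,"jaw":1},{"xyz":[-219,-68,-11],"twist":-0.176,"jaw":1},{"xyz":[-219,-68,-11],"twist":-0.176,"jaw":1}]}}

```text
time: 9.45
ee_pos: [0.4823, -0.3577, 0.3729]
tcp_rot: [-180.0, -0.4, 139.5]
wrist_force: [0.4, 0.3, -0.9]
opening: 0.0853
grasp_force: 0.0
```

```bash
python3 -c "
from h import *
go((.482,-.355),.38,140)
shot('wrist','w1')
L=load('w1');C=cloud(L)
R=cv2.Rodrigues(L['rvec'])[0];print('cam',(-R.T@L['tvec'].ravel()).round(3))
for lo,hi in((.225,.245),(.155,.17),(.082,.096),(.035,.045)):
  m=(C[...,2]>lo)&(C[...,2]<hi)&(C[...,0]<.545)
  if m.sum()>20: print(lo,m.sum(),cv2.minAreaRect(C[m][:,:2].astype(np.float32)*1000),np.argwhere(m).mean(0))
"
```

```text
t 9.45 at [ 0.4823 -0.3577  0.3729] [-180.    -0.4  139.5] rail [-0.0962 -0.3627] | shift mm [ 2.   1.9 -7.1] twist -0.008
cam [ 0.423 -0.307  0.499]
0.225 525 ((481.4275207519531, -356.704345703125), (13.952540397644043, 34.522743225097656), 52.02713394165039) [194.74666667 316.58285714]
0.155 1528 ((323.748779296875, -516.187255859375), (436.8881530761719, 136.9480438232422), 67.0436019897461) [175.69175393  73.42670157]
0.082 1256 ((345.44622802734375, -452.9171142578125), (579.26611328125, 213.60610961914062), 68.49143981933594) [156.69426752 173.74920382]
0.035 1414 ((351.99041748046875, -688.4531860351562), (1010.9021606445312, 279.80975341796875), 84.61234283447266) [165.38896747 280.7135785 ]
```

View pics/w1.png

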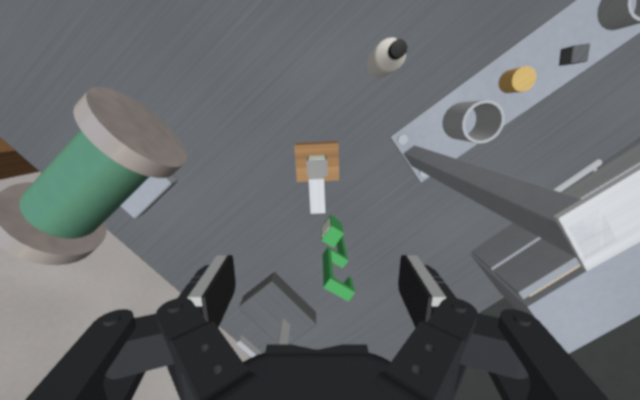

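The wrist picture shows the hanger roof at (317,195) over the wooden stand, with the green hanger beyond it at (335,250), out of the way. Roof centre is (0.4814, −0.3567) and hanger yaw −38°. I will grip the upper shank from above with the pad centre 23 mm in front of the hook's origin, so the pads stay clear of the bar.

```bash
python3 -c "
from h import *
L=load('w1');C=cloud(L);m=(C[...,2]>.2)&(C[...,2]<.25)&(abs(C[...,0]-.4814)<.012)&(abs(C[...,1]+.3567)<.012);print(np.median(C[m],0))
c,s=.788,-.616
go((.4814-.023*c,-.3567-.023*s),.225,142)"
```

```text
[ 0.48106847 -0.35644311  0.23558121]
t 9.5 at [ 0.4815 -0.3557  0.3749] [-180.    -0.3  139.6] rail [-0.0971 -0.3607] | shift mm [ 22.4  -1.7 149.9] twist -0.042
```

>>> {"op": "apply_moves", "data": {"motion": [{"xyz":[22,0,10],"twist":-0.042,"jaw":1},{"xyz":[22,0,30],"twist":-0.042,"jaw":1},{"xyz":[22,0,50],"twist":-0.042,"jaw":1},{"xyz":[22,0,50],"twist":-0.042,"jaw":1},{"xyz":[22,0,50],"twist":-0.042,"jaw":1}]}}

```text
time: 10.12
ee_pos: [0.4637, -0.3388, 0.3297]
tcp_rot: [180.0, 0.1, 142.1]
wrist_force: [0.4, 0.1, -0.4]
opening: 0.0856
grasp_force: 0.0
```

```bash
python3 -c "
from h import *
c,s=.788,-.616
go((.4814-.023*c,-.3567-.023*s),.225,142)"
```

```text
t 10.12 at [ 0.4637 -0.3388  0.3297] [1.800e+02 1.000e-01 1.421e+02] rail [-0.1158 -0.3447] | shift mm [ -2.   -3.2 104.7] twist 0.003
```

>>> {"op": "apply_moves", "data": {"motion": [{"xyz":[-2,-3,25],"twist":0.003,"jaw":1},{"xyz":[-2,-3,50],"twist":0.003,"jaw":1},{"xyz":[-2,-3,75],"twist":0.003,"jaw":1},{"xyz":[-2,-3,95],"twist":0.003,"jaw":1},{"xyz":[-2,-3,105],"twist":0.003,"jaw":1}]}}

```text
time: 10.75
ee_pos: [0.4635, -0.3427, 0.2233]
tcp_rot: [-180.0, 0.0, 142.0]
wrist_force: [-0.6, 0.8, 0.5]
opening: 0.0853
grasp_force: 0.0
```

>>> {"op": "apply_moves", "data": {"motion": [{"xyz":[0,0,0],"twist":0,"jaw":0},{"xyz":[0,0,0],"twist":0,"jaw":-0.4},{"xyz":[0,0,0],"twist":0,"jaw":-1},{"xyz":[0,0,0],"twist":0,"jaw":-1},{"xyz":[0,0,0],"twist":0,"jaw":-1}], "grip_force": 50}}

```text
time: 11.38
ee_pos: [0.4636, -0.3429, 0.2239]
tcp_rot: [-180.0, 0.1, 141.9]
wrist_force: [-1.7, -0.2, 4.0]
opening: 0.0124
grasp_force: 48.8
```

```bash
python3 -c "
from h import *
c,s=.788,-.616
go((.4814-.023*c,-.3567-.023*s),.225,142);print(sensors.get_obs()['opening'],sensors.get_obs()['grasp_force'])"
```

```text
t 11.38 at [ 0.4636 -0.3429  0.2239] [-1.800e+02  1.000e-01  1.419e+02] rail [-0.1156 -0.3488] | shift mm [ 0.5  0.1 -1.1] twist -0.001
0.012444459988307439 48.82837101817131
```

>>> {"op": "apply_moves", "data": {"motion": [{"xyz":[0,0,-5],"twist":0,"jaw":-1},{"xyz":[0,0,-15],"twist":0,"jaw":-1},{"xyz":[0,0,-30],"twist":0,"jaw":-1},{"xyz":[0,0,-45],"twist":0,"jaw":-1},{"xyz":[0,0,-60],"twist":0,"jaw":-1}]}}

```text
time: 12.0
ee_pos: [0.4635, -0.3429, 0.2848]
tcp_rot: [180.0, 0.0, 141.9]
wrist_force: [0.8, -0.6, -1.0]
opening: 0.0127
grasp_force: 48.7
```

>>> {"op": "apply_moves", "data": {"motion": [{"xyz":[0,0,-30],"twist":0,"jaw":-1},{"xyz":[0,0,-60],"twist":0,"jaw":-1},{"xyz":[0,0,-90],"twist":0,"jaw":-1},{"xyz":[0,0,-90],"twist":0,"jaw":-1},{"xyz":[0,0,-90],"twist":0,"jaw":-1}]}}

```text
time: 12.62
ee_pos: [0.4636, -0.3429, 0.3727]
tcp_rot: [-180.0, -0.0, 141.9]
wrist_force: [0.0, 0.2, -1.5]
opening: 0.0123
grasp_force: 48.7
```

```bash
python3 -c "
from h import *
o=sensors.get_obs();print(o['ee_pos'],o['tcp_rot'],o['opening'],o['grasp_force'])
shot('scene','s7');shot('side','d7')
a=load('s7')['im'][100:270,130:260];b=load('d7')['im'][20:180,300:440]
cv2.imwrite('pics/c7.png',np.hstack([cv2.resize(a,(390,510),interpolation=3),cv2.resize(b,(406,510),interpolation=3)])[:,:,::-1])"
```

```text
[ 0.46360498 -0.34290841  0.37271484] [-1.79998085e+02 -2.60215994e-02  1.41948366e+02] 0.012319874446441092 48.72717082500458
```

View pics/c7.png

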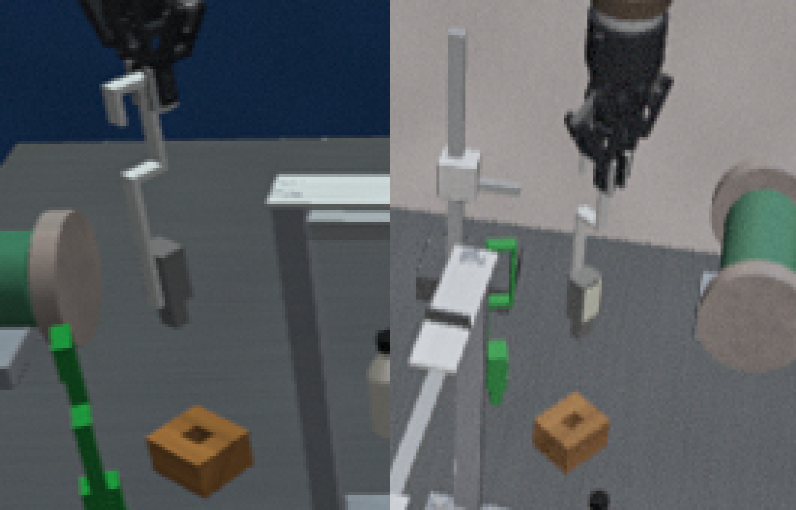

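It hangs straight in the grip, clear of the stand. Next I stage in front of the gap.

```bash
python3 -c "
from h import *
go((.44,-.17),.40,160)
go(rail2w(-.0825,-.008),.352,177.05)"
```

```text
t 12.72 at [ 0.4634 -0.3427  0.3722] [-1.800e+02 -1.000e-01  1.419e+02] rail [-0.1159 -0.3487] | shift mm [124.9 121.6 -27.8] twist -0.315
t 12.72 at [ 0.4634 -0.3427  0.3722] [-1.800e+02 -1.000e-01  1.419e+02] rail [-0.1159 -0.3487] | shift mm [168.6 297.9  20.2] twist -0.613
```

>>> {"op": "apply_moves", "data": {"motion": [{"xyz":[20,10,-15],"twist":-0.05,"jaw":-1},{"xyz":[45,35,-28],"twist":-0.12,"jaw":-1},{"xyz":[75,65,-28],"twist":-0.19,"jaw":-1},{"xyz":[100,95,-28],"twist":-0.26,"jaw":-1},{"xyz":[125,122,-28],"twist":-0.315,"jaw":-1}]}}

```text
time: 13.35
ee_pos: [0.4391, -0.1676, 0.402]
tcp_rot: [180.0, 0.0, 160.2]
wrist_force: [0.3, -0.9, -0.9]
opening: 0.0128
grasp_force: 48.8
```

```bash
python3 -c "
from h import *
go(rail2w(-.0925,-.008),.352,177.05)"
```

```text
t 13.35 at [ 0.4391 -0.1676  0.402 ] [180.    0.  160.2] rail [-0.1491 -0.175 ] | shift mm [ -5.8 176.2  50. ] twist -0.294
```

>>> {"op": "apply_moves", "data": {"motion": [{"xyz":[-2,40,5],"twist":-0.08,"jaw":-1},{"xyz":[-4,85,15],"twist":-0.16,"jaw":-1},{"xyz":[-6,130,30],"twist":-0.24,"jaw":-1},{"xyz":[-6,165,45],"twist":-0.29,"jaw":-1},{"xyz":[-6,176,50],"twist":-0.294,"jaw":-1}]}}

```text
time: 13.98
ee_pos: [0.5053, -0.0043, 0.3508]
tcp_rot: [180.0, -0.1, 177.1]
wrist_force: [-0.4, -0.7, -1.2]
opening: 0.013
grasp_force: 48.8
```

>>> {"op": "apply_moves", "data": {"motion": [{"xyz":[0,0,0],"twist":0,"jaw":-1},{"xyz":[0,0,0],"twist":0,"jaw":-1}]}}

```text
time: 14.22
ee_pos: [0.5056, -0.0071, 0.3522]
tcp_rot: [-180.0, 0.1, 176.8]
wrist_force: [0.7, -0.9, -0.7]
opening: 0.0125
grasp_force: 48.8
```

```bash
python3 -c "
from h import *
go(rail2w(-.0235,-.008),.352,177.05)
shot('wrist','w2');shot('side','d8');shot('scene','s8')
for f in('d8','s8'):
  C=cloud(load(f));R=w2rail(C)
  for lo,hi in((.352,.375),(.275,.295),(.17,.215)):
    m=(C[...,2]>lo)&(C[...,2]<hi)&(R[...,0]>-.1)&(R[...,0]<-.03)&(abs(R[...,1]+.008)<.025)
    if m.any(): print(f,lo,m.sum(),np.percentile(np.c_[R[m],C[m][:,2]],[5,50,95],axis=0).round(4).tolist())
a=load('w2')['im'][:,120:520];b=load('d8')['im'][60:260,230:430]
cv2.imwrite('pics/c8.png',np.hstack([a,cv2.resize(b,(400,400),interpolation=3)])[:,:,::-1])"
```

```text
t 14.22 at [ 0.5056 -0.0071  0.3522] [-1.800e+02  1.000e-01  1.768e+02] rail [-0.0909 -0.0113] | shift mm [-67.4   3.6   0.2] twist -0.005
d8 0.352 61 [[-0.0967, -0.0147, 0.3524], [-0.0627, -0.0041, 0.3607], [-0.0518, 0.0113, 0.3648]]
d8 0.275 70 [[-0.0843, -0.0165, 0.282], [-0.0665, -0.0067, 0.2885], [-0.053, -0.0009, 0.2924]]
d8 0.17 135 [[-0.0809, -0.013, 0.1711], [-0.0691, 0.0035, 0.1956], [-0.0524, 0.0071, 0.214]]
s8 0.352 174 [[-0.0857, -0.0292, 0.3535], [-0.0804, -0.011, 0.3627], [-0.0509, 0.0064, 0.3733]]
s8 0.275 34 [[-0.0821, -0.0167, 0.2878], [-0.077, -0.0097, 0.2898], [-0.0662, -0.0046, 0.2946]]
s8 0.17 189 [[-0.0581, -0.0254, 0.1721], [-0.0544, -0.011, 0.1937], [-0.0497, 0.002, 0.2132]]
```

View pics/c8.png

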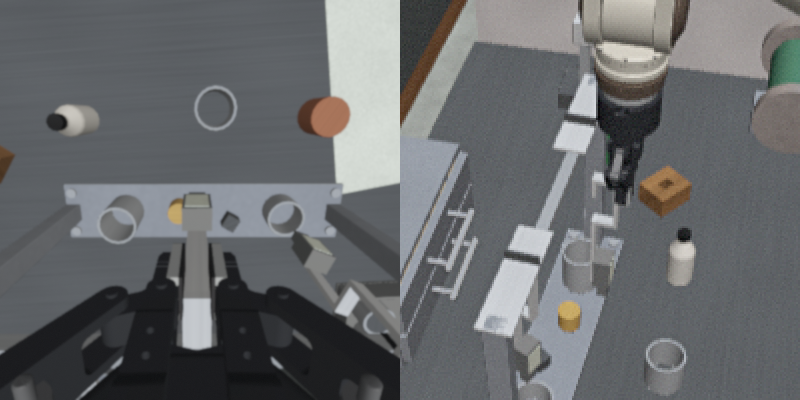

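The hanger is held straight, and the bar is level with the window between tip and jog. I move it in, with the jog at z ≈ 0.289 below the bar's underside at 0.304.

>>> {"op": "apply_moves", "data": {"motion": [{"xyz":[-14,2,0],"twist":-0.005,"jaw":-1},{"xyz":[-28,3,0],"twist":-0.005,"jaw":-1},{"xyz":[-42,3,0],"twist":-0.005,"jaw":-1},{"xyz":[-56,3,0],"twist":-0.005,"jaw":-1},{"xyz":[-67,3,0],"twist":-0.005,"jaw":-1}]}}

```text
time: 15.0
ee_pos: [0.5743, -0.0073, 0.3508]
tcp_rot: [-180.0, -0.0, 177.1]
wrist_force: [-0.1, -0.2, -1.5]
opening: 0.0125
grasp_force: 48.8
```

>>> {"op": "apply_moves", "data": {"motion": [{"xyz":[0,0,0],"twist":0,"jaw":-1},{"xyz":[0,0,5],"twist":0,"jaw":-1},{"xyz":[0,0,10],"twist":0,"jaw":-1},{"xyz":[0,0,15],"twist":0,"jaw":-1}]}}

```text
time: 15.5
ee_pos: [0.5728, -0.007, 0.3361]
tcp_rot: [-180.0, 0.0, 177.1]
wrist_force: [0.3, -0.7, -0.8]
opening: 0.0128
grasp_force: 48.8
```

```bash
python3 -c "
from h import *
go(rail2w(-.0235,-.008),.315,177.05)
shot('side','d9');shot('scene','s9')
for f in('d9','s9'):
  C=cloud(load(f));R=w2rail(C)
  for lo,hi in((.338,.352),(.1,.19)):
    m=(C[...,2]>lo)&(C[...,2]<hi)&(abs(R[...,0])<.025)&(abs(R[...,1]+.008)<.02)
    if m.any(): print(f,lo,m.sum(),np.percentile(np.c_[R[m],C[m][:,2]],[2,50,98],axis=0).round(4).tolist())
"
```

```text
t 15.5 at [ 0.5728 -0.007   0.3361] [-180.     0.   177.1] rail [-0.0238 -0.0078] | shift mm [-0.3 -0.2 21.1] twist 0.001
d9 0.338 24 [[-0.0232, -0.0129, 0.3394], [0.0112, -0.0003, 0.3457], [0.0153, 0.0095, 0.349]]
d9 0.1 127 [[-0.0146, -0.0153, 0.1273], [-0.0033, 0.0068, 0.1674], [0.0142, 0.0109, 0.1896]]
s9 0.338 140 [[-0.0188, -0.0256, 0.3382], [-0.0122, -0.007, 0.3459], [0.0177, 0.0117, 0.3516]]
s9 0.1 216 [[0.0033, -0.0217, 0.1286], [0.0112, -0.0077, 0.1657], [0.0178, 0.0073, 0.1891]]
```

>>> {"op": "apply_moves", "data": {"motion": [{"xyz":[0,0,6],"twist":0,"jaw":-1},{"xyz":[0,0,12],"twist":0,"jaw":-1},{"xyz":[0,0,17],"twist":0,"jaw":-1},{"xyz":[0,0,20],"twist":0,"jaw":-1},{"xyz":[0,0,20],"twist":0,"jaw":-1}]}}

```text
time: 16.23
ee_pos: [0.573, -0.007, 0.3161]
tcp_rot: [180.0, -0.0, 177.1]
wrist_force: [-0.3, -0.3, -1.2]
opening: 0.0129
grasp_force: 48.8
```

```bash
python3 -c "
from h import *
go(rail2w(-.0235,-.008),.315,177.05);print(sensors.get_obs()['wrist_force'])"
```

```text
t 16.23 at [ 0.573  -0.007   0.3161] [180.   -0.  177.1] rail [-0.0236 -0.0077] | shift mm [-0.1 -0.3  1.1] twist 0.001
[-0.34512858 -0.28324419 -1.23241796]
```

Now about 2 mm above seating. I lower the last bit and release with a partial opening.

>>> {"op": "apply_moves", "data": {"motion": [{"xyz":[0,0,1.5],"twist":0,"jaw":-1},{"xyz":[0,0,1.5],"twist":0,"jaw":-0.6},{"xyz":[0,0,1.5],"twist":0,"jaw":-0.3},{"xyz":[0,0,1.5],"twist":0,"jaw":-0.1},{"xyz":[0,0,1.5],"twist":0,"jaw":-0.1}]}}

```text
time: 16.85
ee_pos: [0.5731, -0.0071, 0.3149]
tcp_rot: [180.0, 0.0, 177.1]
wrist_force: [-1.0, 0.4, -1.0]
opening: 0.038
grasp_force: 0.0
```

>>> {"op": "apply_moves", "data": {"motion": [{"xyz":[0,0,-10],"twist":0,"jaw":-0.1},{"xyz":[0,0,-30],"twist":0,"jaw":-0.1},{"xyz":[0,0,-55],"twist":0,"jaw":-0.1},{"xyz":[20,0,-70],"twist":0,"jaw":-0.1},{"xyz":[60,0,-70],"twist":0,"jaw":-0.1}]}}

```text
time: 17.48
ee_pos: [0.5127, -0.004, 0.3854]
tcp_rot: [180.0, 0.0, 177.1]
wrist_force: [-0.1, -0.0, -0.2]
opening: 0.0383
grasp_force: 0.0
```

```bash
python3 -c "
from h import *
go(rail2w(-.19,.05),.25,130)
hang('10',-.008,.03)
hang('11',.13,.04)"
```

```text
t 17.48 at [ 0.5127 -0.004   0.3854] [180.    0.  177.1] rail [-0.084  -0.0078] | shift mm [105.9  58.  135.4] twist 0.822
s10 0.255 54 [[-0.0152, -0.0135], [-0.0125, -0.0086], [-0.0106, -0.0017]]
s10 0.13 187 [[0.0095, -0.0213], [0.013, -0.0073], [0.018, 0.007]]
s10 0.322 49 [[-0.0129, -0.0128], [0.0029, -0.0066], [0.0169, -0.0013]]
d10 0.255 33 [[-0.0177, -0.0056], [-0.0163, -0.0007], [-0.0129, 0.0026]]
d10 0.13 119 [[-0.0135, -0.0171], [-0.0053, 0.0075], [0.0142, 0.0112]]
d10 0.322 60 [[-0.0157, -0.013], [-0.0001, -0.0051], [0.0146, 0.002]]
s11 0.255 68 [[-0.0145, 0.1312], [-0.0115, 0.1383], [-0.0091, 0.1439]]
s11 0.13 209 [[0.0033, 0.1162], [0.0145, 0.1296], [0.0182, 0.1475]]
s11 0.322 34 [[-0.0009, 0.1218], [0.0088, 0.129], [0.0163, 0.1365]]
d11 0.255 55 [[-0.0191, 0.133], [-0.015, 0.1406], [-0.0102, 0.1453]]
d11 0.13 133 [[-0.0173, 0.1273], [-0.0076, 0.1438], [0.0123, 0.1509]]
d11 0.322 1 [[-0.0197, 0.1353], [-0.0197, 0.1353], [-0.0197, 0.1353]]
```

New hanger sits on the bar at y ≈ −0.006 with x ≈ 0, and the old one is still at 0.130. I set up for the mirrored push.

>>> {"op": "apply_moves", "data": {"motion": [{"xyz":[55,20,0],"twist":0.18,"jaw":0.3},{"xyz":[90,40,20],"twist":0.36,"jaw":1},{"xyz":[100,50,60],"twist":0.54,"jaw":1},{"xyz":[100,50,110],"twist":0.72,"jaw":1},{"xyz":[100,50,150],"twist":0.9,"jaw":1}]}}

```text
time: 18.3
ee_pos: [0.4157, 0.0511, 0.2329]
tcp_rot: [-180.0, -0.0, 125.3]
wrist_force: [-0.1, -0.4, 0.3]
opening: 0.0853
grasp_force: 0.0
```

```bash
python3 -c "
from h import *
go(rail2w(-.15,.045),.19,87.05)"
```

```text
t 18.3 at [0.4157 0.0511 0.2329] [-180.    -0.   125.3] rail [-0.1837  0.0422] | shift mm [-18.7  28.2  42.9] twist 0.667
```

>>> {"op": "apply_moves", "data": {"motion": [{"xyz":[-19,28,20],"twist":0.18,"jaw":1},{"xyz":[-19,28,43],"twist":0.36,"jaw":1},{"xyz":[-19,28,43],"twist":0.54,"jaw":1},{"xyz":[-19,28,43],"twist":0.667,"jaw":1},{"xyz":[-19,28,43],"twist":0.667,"jaw":1}]}}

```text
time: 18.92
ee_pos: [0.4499, 0.0518, 0.1915]
tcp_rot: [-180.0, 0.0, 87.4]
wrist_force: [0.6, -0.2, -0.1]
opening: 0.0855
grasp_force: 0.0
```

```bash
python3 -c "
from h import *
go(rail2w(-.073,.045),.19,87.05)"
```

```text
t 18.93 at [0.4499 0.0518 0.1915] [-180.     0.    87.4] rail [-0.1496  0.0446] | shift mm [-0.1 76.6  1.5] twist 0.006
```

Move in, then push in −y. Contact is expected near TCP y ≈ 0.016.

>>> {"op": "apply_moves", "data": {"motion": [{"xyz":[0,20,1],"twist":0.006,"jaw":1},{"xyz":[0,40,1],"twist":0.006,"jaw":1},{"xyz":[0,60,1],"twist":0.006,"jaw":1},{"xyz":[0,77,1],"twist":0.006,"jaw":1},{"xyz":[-10,77,1],"twist":0.006,"jaw":1}]}}

```text
time: 19.55
ee_pos: [0.5267, 0.0382, 0.1902]
tcp_rot: [-179.9, 0.0, 87.2]
wrist_force: [-0.9, 0.1, -0.3]
opening: 0.0854
grasp_force: 0.0
```

>>> {"op": "apply_moves", "data": {"motion": [{"xyz":[-8,0,0],"twist":0,"jaw":1},{"xyz":[-14,0,0],"twist":0,"jaw":1},{"xyz":[-20,0,0],"twist":0,"jaw":1},{"xyz":[-26,0,0],"twist":0,"jaw":1},{"xyz":[-33,0,0],"twist":0,"jaw":1}]}}

```text
time: 20.18
ee_pos: [0.5243, 0.0049, 0.1909]
tcp_rot: [180.0, -0.0, 87.0]
wrist_force: [-0.7, 1.9, 1.1]
opening: 0.0856
grasp_force: 0.0
```

>>> {"op": "apply_moves", "data": {"motion": [{"xyz":[-8,0,0],"twist":0,"jaw":1},{"xyz":[-16,0,0],"twist":0,"jaw":1},{"xyz":[-24,0,0],"twist":0,"jaw":1},{"xyz":[-32,0,0],"twist":0,"jaw":1},{"xyz":[-40,0,0],"twist":0,"jaw":1}]}}

```text
time: 20.8
ee_pos: [0.5222, -0.0353, 0.1907]
tcp_rot: [-180.0, 0.0, 87.0]
wrist_force: [-0.3, 1.3, 0.1]
opening: 0.0853
grasp_force: 0.0
```

```bash
python3 -c "
from h import *
go(rail2w(-.073,-.1),.19,87.05)
hang('12',-.06,.05)"
```

```text
t 20.8 at [ 0.5222 -0.0353  0.1907] [-180.    0.   87.] rail [-0.0729 -0.0386] | shift mm [-61.4  -0.1   0.7] twist -0.001
s12 0.255 236 [[-0.0127, -0.0659], [-0.0055, -0.0454], [-0.0012, -0.0273]]
s12 0.13 145 [[0.0015, -0.0867], [0.0141, -0.0715], [0.0197, -0.0526]]
s12 0.322 66 [[-0.014, -0.0565], [0.001, -0.0476], [0.0165, -0.0388]]
d12 0.255 88 [[-0.0182, -0.0531], [-0.012, -0.0288], [-0.0054, -0.0244]]
d12 0.13 83 [[-0.0088, -0.0642], [0.003, -0.059], [0.0164, -0.0536]]
d12 0.322 66 [[-0.0155, -0.056], [-0.001, -0.0455], [0.0131, -0.0362]]
```

>>> {"op": "apply_moves", "data": {"motion": [{"xyz":[-8,0,0],"twist":0,"jaw":1},{"xyz":[-16,0,0],"twist":0,"jaw":1},{"xyz":[-24,0,0],"twist":0,"jaw":1},{"xyz":[-32,0,0],"twist":0,"jaw":1},{"xyz":[-40,0,0],"twist":0,"jaw":1}]}}

```text
time: 21.52
ee_pos: [0.5202, -0.0752, 0.1909]
tcp_rot: [180.0, -0.0, 87.0]
wrist_force: [-0.3, 2.0, -0.3]
opening: 0.0858
grasp_force: 0.0
```

>>> {"op": "apply_moves", "data": {"motion": [{"xyz":[-8,0,0],"twist":0,"jaw":1},{"xyz":[-16,0,0],"twist":0,"jaw":1},{"xyz":[-23,0,0],"twist":0,"jaw":1},{"xyz":[-29,0,0],"twist":0,"jaw":1},{"xyz":[-35,0,0],"twist":0,"jaw":1}]}}

```text
time: 22.15
ee_pos: [0.5183, -0.11, 0.1907]
tcp_rot: [-180.0, 0.0, 87.0]
wrist_force: [0.4, 0.4, 0.3]
opening: 0.0852
grasp_force: 0.0
```

>>> {"op": "apply_moves", "data": {"motion": [{"xyz":[0,0,0],"twist":0,"jaw":1},{"xyz":[3,0,0],"twist":0,"jaw":1},{"xyz":[6,0,0],"twist":0,"jaw":1},{"xyz":[12,0,0],"twist":0,"jaw":1},{"xyz":[30,0,0],"twist":0,"jaw":1}]}}

```text
time: 22.78
ee_pos: [0.52, -0.0791, 0.1908]
tcp_rot: [180.0, 0.0, 86.9]
wrist_force: [-0.2, -0.0, -0.1]
opening: 0.0856
grasp_force: 0.0
```

```bash
python3 -c "
from h import *
go(rail2w(-.073,-.121),.19,87.05)
hang('13',-.13,.05)"
```

```text
t 22.77 at [ 0.52   -0.0791  0.1908] [180.    0.   86.9] rail [-0.0729 -0.0825] | shift mm [-38.5  -0.    0.8] twist -0.002
s13 0.255 165 [[-0.0168, -0.1348], [-0.0079, -0.0928], [-0.0008, -0.0816]]
s13 0.13 200 [[-0.0045, -0.1392], [0.0071, -0.1221], [0.0106, -0.1082]]
s13 0.322 35 [[0.0004, -0.13], [0.009, -0.1228], [0.0148, -0.116]]
d13 0.255 32 [[-0.0199, -0.1244], [-0.0172, -0.1215], [-0.0074, -0.0836]]
d13 0.13 63 [[-0.0123, -0.1165], [-0.003, -0.1112], [0.0075, -0.1064]]
d13 0.322 1 [[-0.0101, -0.0827], [-0.0101, -0.0827], [-0.0101, -0.0827]]
```

At y ≈ −0.123, so 7 mm to go.

>>> {"op": "apply_moves", "data": {"motion": [{"xyz":[-12,0,0],"twist":0,"jaw":1},{"xyz":[-22,0,0],"twist":0,"jaw":1},{"xyz":[-28,0,0],"twist":0,"jaw":1},{"xyz":[-33,0,0],"twist":0,"jaw":1},{"xyz":[-38,0,0],"twist":0,"jaw":1}]}}

```text
time: 23.5
ee_pos: [0.5179, -0.1181, 0.1908]
tcp_rot: [-180.0, -0.0, 87.0]
wrist_force: [0.1, 0.8, -0.4]
opening: 0.0855
grasp_force: 0.0
```

>>> {"op": "apply_moves", "data": {"motion": [{"xyz":[0,0,0],"twist":0,"jaw":1},{"xyz":[3,0,0],"twist":0,"jaw":1},{"xyz":[6,0,0],"twist":0,"jaw":1},{"xyz":[12,0,0],"twist":0,"jaw":1},{"xyz":[30,0,0],"twist":0,"jaw":1}]}}

```text
time: 24.12
ee_pos: [0.5196, -0.0871, 0.1908]
tcp_rot: [180.0, 0.0, 86.9]
wrist_force: [0.1, 0.4, 0.3]
opening: 0.0853
grasp_force: 0.0
```

>>> {"op": "apply_moves", "data": {"motion": [{"xyz":[15,-20,0],"twist":0,"jaw":1},{"xyz":[15,-60,0],"twist":0,"jaw":1},{"xyz":[15,-100,0],"twist":0,"jaw":1},{"xyz":[15,-140,0],"twist":0,"jaw":1},{"xyz":[15,-140,0],"twist":0,"jaw":1}]}}

```text
time: 24.75
ee_pos: [0.379, -0.0645, 0.1915]
tcp_rot: [179.9, 0.0, 87.0]
wrist_force: [-0.4, -0.2, 1.0]
opening: 0.0855
grasp_force: 0.0
```

```bash
python3 -c "
from h import *
hang('14',-.13,.05)
hang('15',.13,.04)
a=load('s15')['im'][150:295,210:450];b=load('d15')['im'][80:310,250:400]
cv2.imwrite('pics/c15.png',np.hstack([cv2.resize(a,(530,320),interpolation=3),cv2.resize(b,(209,320),interpolation=3)])[:,:,::-1])"
```

```text
s14 0.255 64 [[-0.0177, -0.1427], [-0.0136, -0.1374], [-0.0111, -0.1302]]
s14 0.13 204 [[-0.0002, -0.1464], [0.0105, -0.1298], [0.0142, -0.1158]]
s14 0.322 33 [[0.0009, -0.1366], [0.0096, -0.1298], [0.0165, -0.1221]]
d14 0.255 21 [[-0.0184, -0.1319], [-0.0171, -0.1287], [-0.0153, -0.1265]]
d14 0.13 101 [[-0.0137, -0.1265], [-0.0012, -0.1173], [0.0125, -0.1129]]
d14 0.322 0 
s15 0.255 67 [[-0.0146, 0.1307], [-0.0122, 0.1378], [-0.0091, 0.1433]]
s15 0.13 199 [[0.0031, 0.1154], [0.0132, 0.1285], [0.0173, 0.1459]]
s15 0.322 37 [[-0.0004, 0.1211], [0.0096, 0.1283], [0.0177, 0.1365]]
d15 0.255 53 [[-0.0189, 0.1324], [-0.0156, 0.1412], [-0.0105, 0.1457]]
d15 0.13 138 [[-0.0176, 0.1257], [-0.0079, 0.1431], [0.0122, 0.1493]]
d15 0.322 1 [[-0.0192, 0.1341], [-0.0192, 0.1341], [-0.0192, 0.1341]]
```

View pics/c15.png

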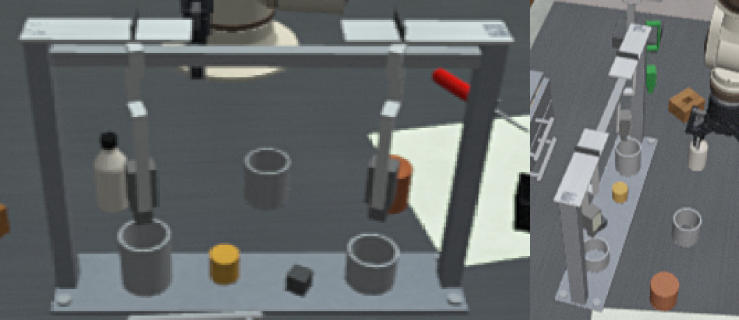

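Both hangers hang straight under their fins (crop (137,50) and (397,50)), at y ≈ −0.130 and +0.129, with sleeves and bystanders untouched. I let them settle, then hand in.

>>> {"op": "apply_moves", "data": {"motion": [{"xyz":[0,0,0],"twist":0,"jaw":1},{"xyz":[0,0,0],"twist":0,"jaw":1},{"xyz":[0,0,0],"twist":0,"jaw":1},{"xyz":[0,0,0],"twist":0,"jaw":1},{"xyz":[0,0,0],"twist":0,"jaw":1}]}}

```text
time: 25.58
ee_pos: [0.3805, -0.0654, 0.1908]
tcp_rot: [-180.0, 0.0, 87.0]
wrist_force: [1.4, 1.1, 0.5]
opening: 0.0858
grasp_force: 0.0
```

>>> {"op": "apply_moves", "data": {"motion": [{"xyz":[0,0,0],"twist":0,"jaw":1},{"xyz":[0,0,0],"twist":0,"jaw":1},{"xyz":[0,0,0],"twist":0,"jaw":1},{"xyz":[0,0,0],"twist":0,"jaw":1},{"xyz":[0,0,0],"twist":0,"jaw":1}]}}

```text
time: 26.2
ee_pos: [0.3805, -0.0653, 0.1908]
tcp_rot: [180.0, -0.0, 87.0]
wrist_force: [-0.2, 0.4, 0.6]
opening: 0.0853
grasp_force: 0.0
```

>>> {"op": "apply_moves", "data": {"motion": [{"xyz":[0,0,0],"twist":0,"jaw":1},{"xyz":[0,0,0],"twist":0,"jaw":1},{"xyz":[0,0,0],"twist":0,"jaw":1},{"xyz":[0,0,0],"twist":0,"jaw":1},{"xyz":[0,0,0],"twist":0,"jaw":1}]}}

```text
time: 26.82
ee_pos: [0.3805, -0.0653, 0.1908]
tcp_rot: [180.0, 0.0, 87.0]
wrist_force: [-0.1, -0.5, -0.1]
opening: 0.0854
grasp_force: 0.0
```

```bash
python3 -c "
from h import *
hang('16',-.13,.05)
hang('17',.13,.04)
print(bot.job_done())"
```

```text
s16 0.255 67 [[-0.0177, -0.142], [-0.0145, -0.137], [-0.0107, -0.1298]]
s16 0.13 201 [[-0.0018, -0.1442], [0.0076, -0.1277], [0.012, -0.1134]]
s16 0.322 34 [[0.0008, -0.1377], [0.0097, -0.1308], [0.0173, -0.123]]
d16 0.255 11 [[-0.0191, -0.132], [-0.0184, -0.129], [-0.0173, -0.1267]]
d16 0.13 106 [[-0.0191, -0.1229], [-0.0054, -0.1176], [0.0086, -0.1121]]
d16 0.322 0 
s17 0.255 65 [[-0.0151, 0.1304], [-0.012, 0.1375], [-0.0092, 0.1431]]
s17 0.13 204 [[0.0025, 0.1139], [0.0126, 0.1269], [0.016, 0.144]]
s17 0.322 36 [[-0.0018, 0.1211], [0.0091, 0.1285], [0.0156, 0.136]]
d17 0.255 53 [[-0.0193, 0.1332], [-0.0161, 0.1407], [-0.0108, 0.1455]]
d17 0.13 133 [[-0.0172, 0.1264], [-0.0072, 0.1438], [0.0117, 0.1504]]
d17 0.322 0 
the job is handed in; nothing more can be done
None
```

The job is handed in: both hangers measured upright and within about 2 mm of their marks (old one above the short sleeve, new one above the tall sleeve), with nothing else seen to have moved; no verdict was returned.

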